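# Change the range on the test box

### The job

Change the range on the grey test box. First lift the red-handled side cutters off its panel and lay them flat on the open bench or its cutting mat, not dropping them; then slide the red fader fully home to its zero end (the white line at the near end), turn the selector's pointer to the green spot, and only after that slide the fader up level with the orange arrow. Do not knock or shift the two bottles and the spool of solder.

Things in the scene. Friction and masses are not known exactly. Their poses are not given: they have to be found in the camera images.
- test_box: grey test box with a black panel on top, 190 (its x) by 250 (its y) by 55 mm high, fixed to the bench; origin at the centre of its underside, x pointing from the near edge to the far edge (away from the robot, turned up to 0.4 rad), z up; panel at z 55 mm
- selector (a joint): angle of the detented selector on the panel, rad; 0 = pointer along the box's +x, positive = anticlockwise seen from above; a detent every 36 degrees (0.628 rad); up to about 0.15 N m to turn past a detent; range +-2.05. Its axis stands upright at x 0, y +48 mm in the box's frame
- selector_handle (a point): middle of the pointing end of the selector's black bar handle, on the bar's centre line, 40 mm from the axis and 20 mm above the panel; x along the pointer, z up. The bar is 16 mm wide, reaches from 50 mm before to 24 mm behind the axis and stands from 9 to 31 mm above the panel, on a round skirt of radius 28 mm and height 10 mm; a white line on top marks its pointing end
- selector_index (a point): the point at panel level, 64 mm from the selector's axis, that the pointer points at
- fader (a joint): position of the fader along its track, m; 0 = the zero end stop at the white line, nearest the box's near edge; it grows to 0.12 towards the box's far edge; about 2 N to slide; stays where it is left
- fader_cap (a point): centre of the red fader cap, 14 mm along the track (the box's x), 26 mm across it and from 3 to 22 mm above the panel; this point is 12.5 mm above the panel. At joint value 0 it is at x -62, y -60 mm in the box's frame
- level_arrow: flat orange arrow stuck on the panel beside the fader track, pointing at the level to set; no height to speak of; its x, along the track, is the box's x, and its origin lies on the arrow's centre line, 16 mm beside the track
- cutters: side cutters with red handles, lying flat across the fader track on the panel, 130 mm long (their y, handles at +y, jaws at -y), 43 mm over the handles, 9 mm thick; origin on the underside in the middle of the length. The part from y -30 to y +12 mm is about 40 mm wide and good to grip across
- solvent_bottle: white bottle with a blue head, loose, 67 mm across and 112 mm high, close to the left end of the box; origin at the middle of its base
- flux_bottle: slim amber dropper bottle, loose, 30 mm across, 88 mm high, just beyond the box; origin at the middle of its base
- solder_spool: spool of solder with black flanges, loose, standing on the cutting mat left of the box, 56 mm across, 50 mm high; origin at the middle of its base. The bench left of the box is otherwise open from x 0.40 to 0.66 and up to y 0.50; from y 0.286 on it is covered by a 3 mm thick black gridded cutting mat
- green_spot: flat green spot, 13 mm across, stuck on the panel at one of the four outer selector positions (72 or 108 degrees either side of the box's +x, 64 mm from the selector's axis); origin at its centre
- yellow_spot: flat yellow spot, 13 mm across, stuck on the panel at one of the four outer selector positions (72 or 108 degrees either side of the box's +x, 64 mm from the selector's axis); origin at its centre
- blue_spot: flat blue spot, 13 mm across, stuck on the panel at one of the four outer selector positions (72 or 108 degrees either side of the box's +x, 64 mm from the selector's axis); origin at its centre
- white_spot: flat white spot, 13 mm across, stuck on the panel at one of the four outer selector positions (72 or 108 degrees either side of the box's +x, 64 mm from the selector's axis); origin at its centre
There are look-alikes about, which are no part of the job. There is more than one size of the cutters; the job needs the larger.

How it is judged:
By the outcome, as a careful person would: the job done as asked, in the order asked, and still so for the second after the job is handed in, with the robot touching nothing.
It also fails if it takes over 67 s, if anything falls off the work surface, if the arm or the gripper's body presses on something with over 40 N, if the wrist force passes 120 N, or if a joint passes its speed limit or range.

### The arm

A 6-joint arm with a two-finger parallel gripper is mounted at the origin on a cart in front of the work surface, level with it; the furniture and walls round the work are solid. World frame = base frame: x ahead of the robot, y to its left, z up, the work surface at z = 0. Lengths are in mm, angles in degrees, forces in N, time in s.
With the tool pointing down it reaches from about 300 to 850 mm from the base axis. Payload 4.2 kg.
Tool frame: the origin (TCP) lies midway between the tips of the shut fingers; the grasp point (between the pads) lies 19 mm behind it; z points along the fingers, y is the line along which they close (so a half turn about z gives the same grasp; the last joint's range is limited). The gripper opens to 91 mm and grips with 3 to 60 N. Pads are 32 mm wide; open, the fingers measure 118 mm over their backs; the gripper's body (76 mm by 178 mm) begins 60 mm behind the grasp point.
Start: joints at [63.77, 18.312, 89.639, -0, 72.044, -1.146], TCP at [243.774, 520.785, 213.976] pointing down, gripper open.
Joint ranges: [-177.97, 177.97], [-48.28, 115.42], [12.27, 149.76], [-77.06, 257.06], [2.81, 150.46], [-146.56, 146.56]. Speed limits (degrees/s): [147.25, 147.25, 180, 180, 180, 180].

### API

Orientations are given as [roll, pitch, yaw] about the fixed x, y, z axes, in that order (R = Rz(yaw) Ry(pitch) Rx(roll)).
In Python, from workcell import state, grab_frame, camera_model, workorder gives the robot as it stands.
- The arm moves only by the tool carry_out, never from a script. Its argument "commands" is a list of rows, each a list of 7 numbers: the turn, a rotation vector about the tool's x, y, z in degrees, then the shift along the tool's x, y, z in mm, then the opening, from -1 (shut) to 1 (fully open). In form: [[ax, ay, az, dx, dy, dz, hand], ...]. A call has 1 to 20 rows; each row is the pose to reach, as a shift and turn from the pose commanded when the call began, along the tool's axes at that moment; what a row does not reach only later rows make up. A row lasts 1/10 s, in which the tool goes at most 50 mm and 8.59 degrees, less where a joint would pass 70% of its speed; a pose out of reach is approached as far as the arm can. A call with a gripper value outside its range is refused whole. The fingers move at their own pace and stop on an object; "force" is the grip in N (left out, the last holds). Time passes only in rows, so rows that repeat a pose let the fingers close. It gives the time, the measured TCP pose, the force, the opening and the grip force at its end, in the units of the state.
- state(): the state, without advancing time (a new reading comes with each control period).
- grab_frame(name): name is "scene" or "top"; returns the picture (420x560x3 uint8, red, green, blue); there is no depth.
- camera_model(name): a dict with "fx", "fy", "cx", "cy" (pixels), "dist" ([k1, k2, p1, p2, k3] as OpenCV has them; the pictures are not rectified), "origin" and "rotation" of the camera in the world. Camera axes: x right, y up, looking along -z (the intrinsics and any distortion apply to the point x, -y, -z); pixel columns grow to the right and rows downward; lengths in mm; the calibration is good to about 2 mm. A picture is of the moment at which its call begins. camera_model takes no time and is no camera call.
- workorder.job_done(): hands the job in; it is judged then, once.
The state is a dict: "time_s": time; "qpos": joint angles; "qvel": joint speeds; "effort": joint torques, N m; "ee_pos": TCP position; "ee_rot": TCP orientation; "force": force on the tool from outside, world axes, zero at the start; "torque": the same for the moment, N m; "gripper_width": finger opening in mm; "gripper_force": force on a finger pad.
Only numpy, scipy, OpenCV 4.12 (cv2) and the standard library are available. Lean on these libraries where they do the work, as an engineer would, in place of code of your own. Each camera call takes 0.05 s, during which the arm holds its last target. There are 200 camera calls.

## Working session

There is one attempt and no reset: what is moved stays moved. The work goes in short steps, Python scripts to look and compute and a tool call to move; the robot and the scene stay as the last step left them, time stands still between calls to the robot, and variables do not carry over. Pictures are saved under pics/ and viewed, at most 10 in all, crops included, and the job is handed in when it is done.

Besides the shell and the picture viewer there is one more tool, called after "Request:" by a JSON object that holds its "fn" and its "kwargs". carry_out: Moves the arm, as the interface text tells. Its arguments: {"type":"object","properties":{"commands":{"type":"array"},"force":{"type":"number"}},"required":["commands"]}

```bash
mkdir -p pics
cat > h.py <<'E'
import numpy as np, cv2, json
from workcell import state, grab_frame, camera_model
def cam(n):
    c=camera_model(n); K=np.array([[c['fx'],0,c['cx']],[0,c['fy'],c['cy']],[0,0,1.]])
    return K,np.array(c['dist'],float),np.array(c['origin'],float),np.array(c['rotation'],float).reshape(3,3)
def ray(n,uv):
    K,d,o,R=cam(n); p=cv2.undistortPoints(np.array(uv,float).reshape(-1,1,2),K,d).reshape(-1,2)
    v=np.c_[p[:,0],-p[:,1],-np.ones(len(p))]@R.T
    return o,v/np.linalg.norm(v,axis=1)[:,None]
def plane(n,uv,z):
    o,v=ray(n,uv); return o+v*((z-o[2])/v[:,2])[:,None]
def tri(a,uva,b,uvb):
    o1,v1=ray(a,uva);o2,v2=ray(b,uvb);out=[]
    for p,q in zip(v1,v2):
        t=np.linalg.lstsq(np.c_[p,-q],o2-o1,rcond=None)[0]
        x,y=o1+t[0]*p,o2+t[1]*q; out.append(np.r_[(x+y)/2,np.linalg.norm(x-y)])
    return np.array(out)
def proj(n,P):
    K,d,o,R=cam(n); q=(np.array(P,float).reshape(-1,3)-o)@R
    return cv2.projectPoints(q*[1,-1,-1],np.zeros(3),np.zeros(3),K,d)[0].reshape(-1,2)
E
python3 - <<'E'
from h import *
np.set_printoptions(precision=3,suppress=True)
print(state())
for n in("scene","top"):
    im=grab_frame(n); np.save(f'pics/{n}0.npy',im); print(n,cam(n))
a=[np.load(f'pics/{n}0.npy') for n in("scene","top")]
for n,i in zip(("scene","top"),a): cv2.imwrite(f'pics/{n}0.png',cv2.resize(i[:,:,::-1],(800,600),interpolation=cv2.INTER_CUBIC))
E
```

```text
{'time_s': 0.0, 'qpos': array([63.77 , 18.351, 89.706, -0.002, 72.041, -1.144]), 'qvel': array([ 0.099,  0.013, -0.137,  0.047, -0.031, -0.058]), 'effort': array([  0.   , -41.247, -23.197,   0.073,   0.046,  -0.   ]), 'ee_pos': array([243.56 , 520.334, 213.131]), 'ee_rot': array([-179.902,   -0.   ,  154.915]), 'force': array([-1.101,  1.126,  0.408]), 'torque': array([ 0.026, -0.004,  0.018]), 'gripper_force': 0.0, 'gripper_width': 91.45370226142101}Traceback (most recent call last):
  File "<stdin>", line 5, in <module>
  File "h.py", line 5, in cam
    return K,np.array(c['dist'],float),np.array(c['origin'],float),np.array(c['rotation'],float).reshape(3,3)
                                                                   ~~~~~~~~~~~~~~~~~~~~~~~~~~~~~~~~~~~~~^^^^^
ValueError: cannot reshape array of size 3 into shape (3,3)
```

```bash
sed -i "s/np.array(c\['rotation'\],float).reshape(3,3)/Rotation.from_euler('xyz',c['rotation'],degrees=True).as_matrix()/; 1a from scipy.spatial.transform import Rotation" h.py
python3 - <<'E'
from h import *
np.set_printoptions(precision=3,suppress=True)
for n in("scene","top"):
    print(n,camera_model(n)); im=grab_frame(n); np.save(f'pics/{n}0.npy',im)
    cv2.imwrite(f'pics/{n}0.png',cv2.resize(im[:,:,::-1],(800,600),interpolation=cv2.INTER_CUBIC))
E
```

```text
scene {'fx': 450.58343262536107, 'fy': 450.58343262536107, 'cx': 283.6020268858219, 'cy': 214.11693074180488, 'dist': array([0.023, 0.   , 0.   , 0.   , 0.   ]), 'origin': array([  81.686, -171.596,  811.403]), 'rotation': array([ 37.723,  -0.686, -59.578])}
top {'fx': 419.6880454311274, 'fy': 419.6880454311274, 'cx': 273.85811203081255, 'cy': 203.76000961336746, 'dist': array([-0.069,  0.   ,  0.   ,  0.   ,  0.   ]), 'origin': array([ 424.365,  136.166, 1013.366]), 'rotation': array([  9.286,  -0.35 , -89.938])}
```

View pics/scene0.png

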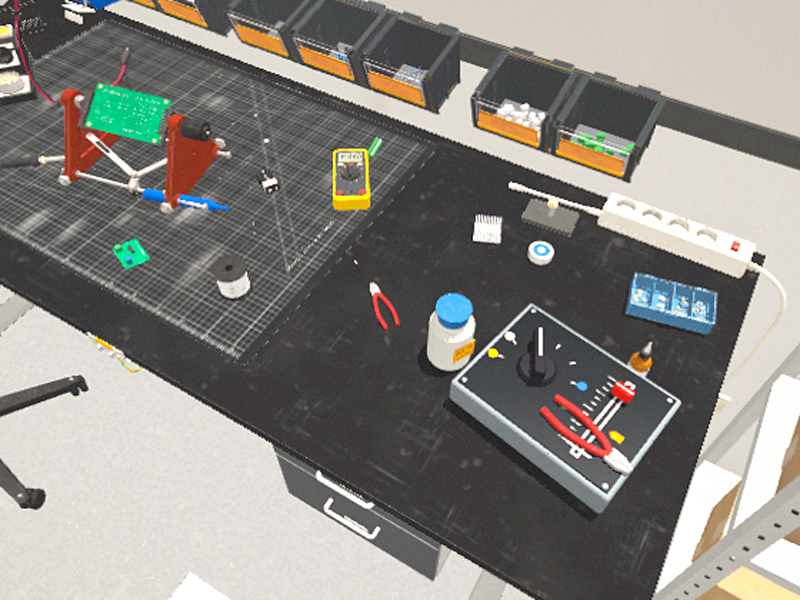

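View pics/top0.png

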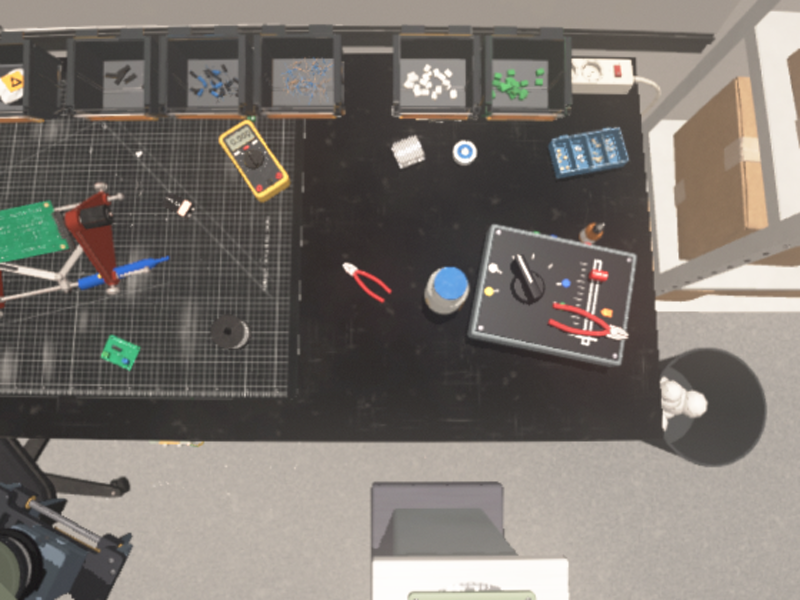

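The scene view (800x600) shows the test box around (565,405), with large cutters on it at (585,435), small cutters at (384,305) on the bench, the solvent bottle at (452,330), flux bottle at (642,360) and spool at (232,278). White, yellow and blue spots are at (510,338), (493,353) and (582,386), and green isn't visible yet. In the top view the box is at (555,295) and its cutters at (588,320). There are two candidates for the cutters: the pair on the panel and the smaller pair on the bench at top (367,282). The pair on the panel fits. I'll confirm that in an enlarged crop.

Run:
```python
from h import *
np.set_printoptions(precision=1,suppress=True)
s=np.load('pics/scene0.npy');t=np.load('pics/top0.npy')
a=cv2.resize(s[205:365,305:485,::-1],None,fx=2.2,fy=2.2,interpolation=cv2.INTER_CUBIC)
b=cv2.resize(t[150:262,322:450,::-1],None,fx=3.1,fy=3.1,interpolation=cv2.INTER_CUBIC)
o=np.zeros((max(a.shape[0],b.shape[0]),a.shape[1]+b.shape[1],3),np.uint8)
o[:a.shape[0],:a.shape[1]]=a;o[:b.shape[0],a.shape[1]:]=b
print(o.shape);cv2.imwrite('pics/crop1.png',o)
R={'red':((0,12),(170,180)),'yellow':((22,32),),'blue':((100,118),),'green':((45,85),),'orange':((14,22),)}
for n,im in(('scene',s),('top',t)):
    h=cv2.cvtColor(im,cv2.COLOR_RGB2HSV)
    for c,rs in R.items():
        m=np.zeros(h.shape[:2],np.uint8)
        for lo,hi in rs: m|=cv2.inRange(h,(lo,110,80),(hi,255,255))
        k,_,st,ce=cv2.connectedComponentsWithStats(m)
        for i in range(1,k):
            u,v=ce[i]
            if st[i,4]>=4 and ((n=='scene' and 240<u<490 and 190<v<365) or(n=='top' and 230<u<450 and 150<v<262)):
                print(n,c,ce[i],st[i],plane(n,[ce[i]],55)[0])
```

```text
(352, 793, 3)
scene red [268.8 216.5] [261 205  19  26 201] [569.2 140.5  55. ]
scene red [437.9 270. ] [432 266  13  10  26] [ 626.6 -209.4   55. ]
scene red [434.7 275.7] [427 269  17  14 118] [ 611.3 -208.1   55. ]
scene red [404.4 299.2] [378 276  51  45 667] [ 534.  -176.3   55. ]
scene red [434.5 309.2] [433 308   4   3   4] [ 543.2 -230.8   55. ]
scene yellow [330.8 238. ] [329 237   4   3   6] [587.3   3.   55. ]
scene yellow [344.7 246.6] [341 244   8   7  37] [582.7 -30.5  55. ]
scene yellow [431.3 305.5] [427 302  10   8  46] [ 547.5 -223.4   55. ]
scene blue [458.3 202.7] [445 193  27  24 334] [ 812.9 -192.4   55. ]
scene blue [466.3 222. ] [438 197  61  37 464] [ 770.  -222.7   55. ]
scene blue [487.2 210. ] [472 200  28  25 323] [ 824.9 -251.5   55. ]
scene blue [317.3 216.8] [305 205  26  25 469] [621.4  52.2  55. ]
scene blue [485.7 220.3] [485 219   3   3   6] [ 795.3 -256.3   55. ]
scene blue [407.1 269.9] [404 267   8   7  35] [ 596.2 -158.    55. ]
scene green [394.  285.5] [393 285   3   2   4] [ 551. -149.   55.]
scene orange [324.3 245.9] [317 239  16  15 123] [563.1   5.6  55. ]
scene orange [447.7 253.6] [441 246  15  14 133] [ 673.3 -213.7   55. ]
top red [414.5 162.3] [410 156  12  12  77] [ 681.6 -203.8   55. ]
top red [259.4 198.8] [247 189  27  23 235] [592.6 164.1  55. ]
top red [418.3 192.6] [412 189  14   9  71] [ 608.2 -208.7   55. ]
top red [405.6 224.9] [384 212  43  24 373] [ 532.1 -174.6   55. ]
top red [424.6 218.9] [420 216   9   7  21] [ 546.1 -220.3   55. ]
top yellow [424.  217.8] [423 217   3   3   4] [ 548.8 -219.    55. ]
top blue [315.1 197.6] [304 187  23  22 396] [595.8  34.8  55. ]
top blue [395.9 197.8] [394 195   5   6  23] [ 595.8 -154.8   55. ]
top orange [424.6 218.2] [421 216   7   5  21] [ 547.7 -220.4   55. ]
```

View pics/crop1.png

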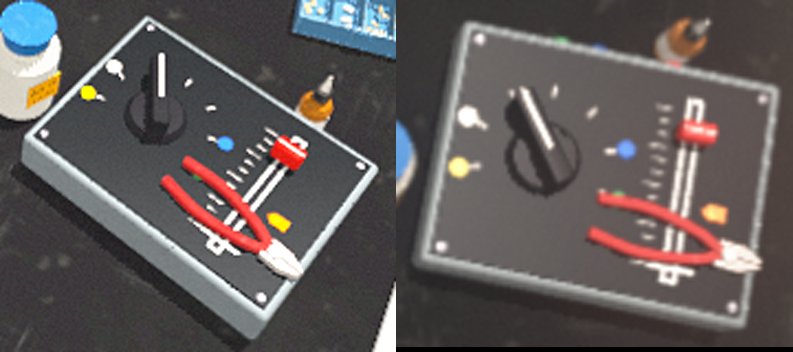

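The crop confirms that the panel pair is the larger one, about 43 px against 27 px for the bench pair. Green just shows under the upper handle (crop 618,194), next to blue, so it is at −108°, with blue at −72°. Next I'll fit the poses.

Run:
```python
from h import *
np.set_printoptions(precision=1,suppress=True)
S=lambda p:np.array(p)/2.2+[305,205]
T=lambda p:(np.array(p)-[396,0])/3.1+[322,150]
sc=[(152,28),(361,167),(262,297),(43,134),(114,67),(89,93),(225,143)]
tp=[(480,38),(763,99),(733,307),(441,245),(468,116),(458,167),(626,149)]
P=tri('scene',S(sc),'top',T(tp));print(P)
z=55;print(plane('scene',S(sc),z),plane('top',T(tp),z))
A=(plane('scene',S(sc),z)+plane('top',T(tp),z))/2
a=lambda d:[64*np.cos(np.radians(d)),48+64*np.sin(np.radians(d))]
c=A[:4].mean(0)[:2]
b=np.array([a(72),a(108),a(-72)]); w=A[4:,:2]
# rigid fit: spots + screw centroid at 0
b=np.vstack([b,[0,0]]);w=np.vstack([w,c])
bc,wc=b-b.mean(0),w-w.mean(0)
yaw=np.arctan2((bc[:,0]*wc[:,1]-bc[:,1]*wc[:,0]).sum(),(bc*wc).sum());R=np.array([[np.cos(yaw),-np.sin(yaw)],[np.sin(yaw),np.cos(yaw)]])
o=w.mean(0)-R@b.mean(0);print('yaw',np.degrees(yaw),'o',o,'c',c,'res',w-(b@R.T+o))
np.savez('box.npz',R=R,o=o,yaw=yaw)
L=lambda Q:(np.array(Q)[:,:2]-o)@R
print('screws L',L(A[:4]))
k=plane('top',T([(520,90),(553,145)]),86),plane('scene',S([(161,55),(161,95)]),86)
for q in k: print('knob line L',L(q))
print('axis w',R@[0,48]+o,'green',R@a(-108)+o)
cap=tri('scene',S([(288,152)]),'top',T([(698,132)]));print('cap',cap,L(cap))
cu_s=[(300,272),(166,180),(188,162)];cu_t=[(757,265),(592,233),(602,196)]
C=tri('scene',S(cu_s),'top',T(cu_t));print('cut',C,L(C)); 
for n,q in(('scene',S(cu_s)),('top',T(cu_t))): print(plane(n,q,60),L(plane(n,q,60)))
print('arrow',L([[547.5,-223.4],[547.7,-220.4]]))
for n,u in(('scene',[(232*.7,293*.7),(448*.7,365*.7)]),('top',[(228*.7,333*.7)])): print('spool base,bottle',plane(n,u,0))
```

```text
[[ 683.3  -49.8   50.1    4. ]
 [ 636.2 -267.3   50.1    3.5]
 [ 477.1 -233.1   53.3    3.3]
 [ 523.5  -14.9   51.1    1.7]
 [ 621.8  -38.1   51.5    3.1]
 [ 583.1  -30.1   51.2    4.4]
 [ 596.3 -157.2   53.2    2.8]]
[[ 680.9  -52.1   55. ]
 [ 633.9 -268.1   55. ]
 [ 477.4 -234.3   55. ]
 [ 521.8  -16.3   55. ]
 [ 620.4  -39.9   55. ]
 [ 582.1  -32.5   55. ]
 [ 596.1 -158.3   55. ]] [[ 680.7  -47.1   55. ]
 [ 634.2 -263.6   55. ]
 [ 476.2 -230.9   55. ]
 [ 522.5  -13.5   55. ]
 [ 620.1  -36.2   55. ]
 [ 581.1  -27.6   55. ]
 [ 595.1 -155.4   55. ]]
yaw -11.774573359806174 o [ 578.7 -140.6] c [ 578.5 -140.7] res [[-0.  -0. ]
 [ 0.1 -0.1]
 [ 0.2  0.3]
 [-0.2 -0.2]]
screws L [[  81.4  109.9]
 [  79.8 -111.3]
 [ -81.  -110.9]
 [ -81.   111.5]]
knob line L [[39.  80.7]
 [ 3.6 50.1]]
knob line L [[39.2 73.9]
 [ 3.5 49.1]]
axis w [588.5 -93.6] green [ 556.7 -149.1]
cap [[ 606.5 -207.7   67.4    1.7]] [[ 40.9 -60.1]]
cut [[ 508.1 -250.8   61.1    4.9]
 [ 531.9 -127.1   58.8    2.9]
 [ 560.  -136.6   55.7    2.7]] [[ -46.6 -122.3]
 [ -48.5    3.6]
 [ -19.1    0.1]]
[[ 510.4 -253.    60. ]
 [ 532.2 -128.3   60. ]
 [ 558.2 -137.8   60. ]] [[ -43.9 -124. ]
 [ -48.     2.5]
 [ -20.6   -1.5]]
[[ 506.9 -248.9   60. ]
 [ 530.9 -125.5   60. ]
 [ 558.6 -134.1   60. ]] [[ -48.1 -120.7]
 [ -49.8    5. ]
 [ -20.9    2.2]]
arrow [[-13.6 -87.5]
 [-14.1 -84.5]]
spool base,bottle [[507.1 390.2   0. ]
 [564.7  26.8   0. ]]
spool base,bottle [[517.3 407.5  -0. ]]
```

```bash
cat > mv.py <<'E'
# usage: mv.py x y z psi -> row from tracked commanded pose ; mv.py set ax ay az dx dy dz -> track it
import sys,json,os
from h import *
f='cmd.json'; c=json.load(open(f)) if os.path.exists(f) else [243.774,520.785,213.976,154.916]
a=sys.argv[1:]
Rt=lambda p:Rotation.from_euler('xyz',[180,0,p],degrees=True)
if a[0]=='set':
    v=list(map(float,a[1:])); p=Rt(c[3]).apply(v[3:6])+c[:3]; c=[*p,c[3]-v[2]]; json.dump(c,open(f,'w')); a=a[7:]
if a and a[0]!='set':
    x=list(map(float,a)); print('row az %.1f  d'%(c[3]-x[3]),np.round(Rt(c[3]).inv().apply(np.array(x[:3])-c[:3]),1))
s=state(); print('cmd',np.round(c,1),'meas',np.round(s['ee_pos'],1),np.round(s['ee_rot'],1),'F',np.round(s['force'],1),'w',round(s['gripper_width'],1),round(s['gripper_force'],1),'t',s['time_s'])
E
python3 mv.py 524.4 -199.6 180 73.1
```

```text
row az 81.8  d [-559.6 -533.5   34. ]
cmd [243.8 520.8 214.  154.9] meas [243.6 520.4 213.3] [-179.9   -0.   154.9] F [-0.2 -0.4  0.6] w 90.7 0.0 t 0.15
```

Request:
{"fn": "carry_out", "kwargs": {"commands": [[0,0,82,-560,-534,34,0.54],[0,0,82,-560,-534,34,0.54],[0,0,82,-560,-534,34,0.54],[0,0,82,-560,-534,34,0.54],[0,0,82,-560,-534,34,0.54],[0,0,82,-560,-534,34,0.54],[0,0,82,-560,-534,34,0.54],[0,0,82,-560,-534,34,0.54],[0,0,82,-560,-534,34,0.54],[0,0,82,-560,-534,34,0.54],[0,0,82,-560,-534,34,0.54],[0,0,82,-560,-534,34,0.54],[0,0,82,-560,-534,34,0.54],[0,0,82,-560,-534,34,0.54],[0,0,82,-560,-534,34,0.54],[0,0,82,-560,-534,34,0.54],[0,0,82,-560,-534,34,0.54],[0,0,82,-560,-534,34,0.54],[0,0,82,-560,-534,34,0.54],[0,0,82,-560,-534,34,0.54]]}}

```text
time_s: 2.15
ee_pos: [524.2, -198.9, 180.2]
ee_rot: [-180.0, -0.0, 73.0]
force: [0.4, -0.0, -0.5]
gripper_width: 70.0
gripper_force: 0.0
```

```bash
python3 mv.py set 0 0 82 -560 -534 34; python3 mv.py 524.4 -199.6 57.5 73.1
```

```text
cmd [ 524.6 -200.3  180.    72.9] meas [ 524.2 -198.9  180.2] [-180.   -0.   73.] F [ 0.4 -0.  -0.5] w 70.0 0.0 t 2.15
row az -0.2  d [  0.6  -0.4 122.5]
cmd [ 524.6 -200.3  180.    72.9] meas [ 524.2 -198.9  180.2] [-180.   -0.   73.] F [ 0.4 -0.  -0.5] w 70.0 0.0 t 2.15
```

Request:
{"fn": "carry_out", "kwargs": {"commands": [[0,0,0,0.5,-0.5,40,0.54],[0,0,0,0.5,-0.5,80,0.54],[0,0,0,0.5,-0.5,105,0.54],[0,0,0,0.5,-0.5,117,0.54],[0,0,0,0.5,-0.5,123,0.54],[0,0,0,0.5,-0.5,123,0.54],[0,0,0,0.5,-0.5,123,0]], "force": 25}}

```text
time_s: 2.85
ee_pos: [525.3, -199.8, 58.3]
ee_rot: [179.8, 0.0, 72.9]
force: [0.1, 0.4, 0.3]
gripper_width: 64.9
gripper_force: 0.0
```

Request:
{"fn": "carry_out", "kwargs": {"commands": [[0,0,0,0,0,0,-0.4],[0,0,0,0,0,0,-0.4],[0,0,0,0,0,0,-0.4],[0,0,0,0,0,0,-0.4],[0,0,0,0,0,0,-0.4],[0,0,0,0,0,0,-0.4]]}}

```text
time_s: 3.45
ee_pos: [524.5, -199.7, 57.3]
ee_rot: [180.0, -0.0, 72.9]
force: [0.3, 0.4, 3.4]
gripper_width: 34.0
gripper_force: 24.5
```

Request:
{"fn": "carry_out", "kwargs": {"commands": [[0,0,0,0,0,-5,-0.5],[0,0,0,0,0,-15,-0.5],[0,0,0,0,0,-40,-0.5],[0,0,0,0,0,-75,-0.5],[0,0,0,0,0,-110,-0.5],[0,0,0,0,0,-130,-0.5],[0,0,0,0,0,-130,-0.5]]}}

```text
time_s: 4.15
ee_pos: [526.0, -200.4, 190.7]
ee_rot: [179.6, 0.0, 72.9]
force: [-0.9, 0.8, -1.7]
gripper_width: 34.1
gripper_force: 24.6
```

```bash
python3 mv.py set 0 0 0 0.5 -0.5 123; python3 mv.py set 0 0 0 0 0 -130; python3 mv.py 470 190 187 90
python3 - <<'E'
from h import *
s=grab_frame('scene');t=grab_frame('top');np.save('pics/s1.npy',s);np.save('pics/t1.npy',t)
a=cv2.resize(s[180:365,300:510,::-1],None,fx=1.9,fy=1.9,interpolation=cv2.INTER_CUBIC)
b=cv2.resize(t[130:262,322:450,::-1],None,fx=2.6,fy=2.6,interpolation=cv2.INTER_CUBIC)
o=np.zeros((355,a.shape[1]+b.shape[1],3),np.uint8)
o[:a.shape[0],:a.shape[1]]=a;o[:b.shape[0],a.shape[1]:]=b
cv2.imwrite('pics/crop2.png',o)
E
```

```text
cmd [ 524.2 -199.6   57.    72.9] meas [ 526.  -200.4  190.7] [179.6   0.   72.9] F [-0.9  0.8 -1.7] w 34.1 24.6 t 4.15
cmd [ 524.2 -199.6  187.    72.9] meas [ 526.  -200.4  190.7] [179.6   0.   72.9] F [-0.9  0.8 -1.7] w 34.1 24.6 t 4.15
row az -17.1  d [ 356.5 -166.3   -0. ]
cmd [ 524.2 -199.6  187.    72.9] meas [ 526.  -200.4  190.7] [179.6   0.   72.9] F [-0.9  0.8 -1.7] w 34.1 24.6 t 4.15
```

View pics/crop2.png

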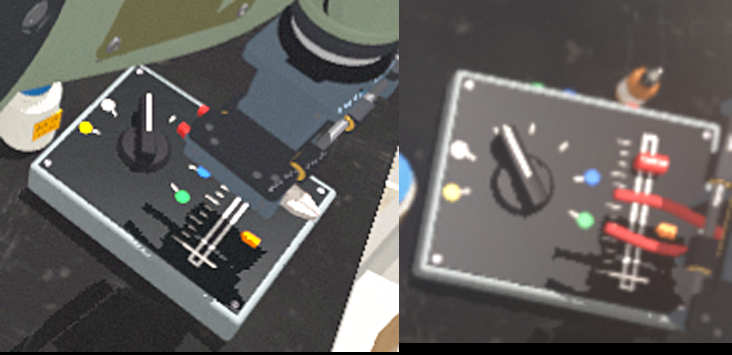

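The cutters are held, and the green spot is now clear at top crop (586,220), the −108° position. The arrow is at scene crop (250,240). Next I'll carry the cutters to the open bench.

Request:
{"fn": "carry_out", "kwargs": {"commands": [[0,0,-17,40,-20,0,-0.5],[0,0,-17,85,-40,0,-0.5],[0,0,-17,130,-60,0,-0.5],[0,0,-17,175,-80,0,-0.5],[0,0,-17,220,-103,0,-0.5],[0,0,-17,265,-124,0,-0.5],[0,0,-17,310,-145,0,-0.5],[0,0,-17,340,-158,20,-0.5],[0,0,-17,356,-166,50,-0.5],[0,0,-17,356,-166,85,-0.5],[0,0,-17,356,-166,120,-0.5],[0,0,-17,356,-166,150,-0.5],[0,0,-17,356,-166,168,-0.5],[0,0,-17,356,-166,176,-0.5],[0,0,-17,356,-166,180,-0.5],[0,0,-17,356,-166,182,-0.5],[0,0,-17,356,-166,183,-0.5],[0,0,-17,356,-166,183,-0.5]]}}

```text
time_s: 6.05
ee_pos: [470.6, 189.6, 4.6]
ee_rot: [179.9, -0.0, 89.9]
force: [0.6, -0.1, -1.3]
gripper_width: 34.3
gripper_force: 24.6
```

```bash
python3 mv.py set 0 0 -17 356 -166 183
```

```text
cmd [470.1 189.4   4.   89.9] meas [470.6 189.6   4.6] [179.9  -0.   89.9] F [ 0.6 -0.1 -1.3] w 34.3 24.6 t 6.05
```

Request:
{"fn": "carry_out", "kwargs": {"commands": [[0,0,0,0,0,1,-0.5],[0,0,0,0,0,1.5,-0.5],[0,0,0,0,0,2,-0.5],[0,0,0,0,0,2,-0.5],[0,0,0,0,0,2,-0.5]]}}

```text
time_s: 6.55
ee_pos: [470.3, 189.5, 2.3]
ee_rot: [180.0, -0.0, 89.9]
force: [-0.9, -0.1, 2.0]
gripper_width: 34.2
gripper_force: 24.6
```

Contact starts here, with about 3 N on the tool. I'll release and rise straight up.

Request:
{"fn": "carry_out", "kwargs": {"commands": [[0,0,0,0,0,0,-0.1],[0,0,0,0,0,0,0.2],[0,0,0,0,0,0,0.4],[0,0,0,0,0,0,0.4],[0,0,0,0,0,-10,0.4],[0,0,0,0,0,-40,0.4],[0,0,0,0,0,-85,0.4],[0,0,0,0,0,-130,0.4],[0,0,0,0,0,-165,0.4],[0,0,0,0,0,-178,0.4],[0,0,0,0,0,-178,0.4]], "force": 20}}

```text
time_s: 7.65
ee_pos: [471.5, 190.0, 183.1]
ee_rot: [179.7, -0.1, 89.9]
force: [0.3, 0.1, 0.3]
gripper_width: 63.8
gripper_force: 0.0
```

```bash
python3 mv.py set 0 0 0 0 0 2; python3 mv.py set 0 0 0 0 0 -178
python3 - <<'E'
from h import *
np.set_printoptions(precision=1,suppress=True)
s=grab_frame('scene');t=grab_frame('top');np.save('pics/s2.npy',s);np.save('pics/t2.npy',t)
B=np.load('box.npz');R,o=B['R'],B['o'];L=lambda Q:(np.array(Q)[:,:2]-o)@R
caps={}
for n,im in(('scene',s),('top',t)):
    h=cv2.cvtColor(im,cv2.COLOR_RGB2HSV)
    for c,lo,hi in(('arrow',14,34),('red',0,10),('green',45,85)):
        m=cv2.inRange(h,(lo,130,90),(hi,255,255))
        k,_,st,ce=cv2.connectedComponentsWithStats(m)
        for i in range(1,k):
            if st[i,4]>=10 and (lambda q:abs(q[0])<100 and abs(q[1])<130)(L(plane(n,[ce[i]],55))[0]):
                print(n,c,ce[i],st[i],L(plane(n,[ce[i]],55)),L(plane(n,[ce[i]],68)))
out=np.hstack([cv2.resize(s[150:360,200:480,::-1],(400,300)),cv2.resize(t[130:265,200:450,::-1],(400,300))])
cv2.imwrite('pics/crop3.png',out)
f=lambda l:R@np.array(l)+o
for x in(41,-62,-14): print(f([x,-60]))
E
python3 mv.py 606.5 -208 130 78.2
```

```text
cmd [470.1 189.4   2.   89.9] meas [471.5 190.  183.1] [ 1.797e+02 -1.000e-01  8.990e+01] F [0.3 0.1 0.3] w 63.8 0.0 t 7.65
cmd [470.1 189.4 180.   89.9] meas [471.5 190.  183.1] [ 1.797e+02 -1.000e-01  8.990e+01] F [0.3 0.1 0.3] w 63.8 0.0 t 7.65
scene arrow [344.5 246.7] [341 244   8   7  39] [[-18.9 108.7]] [[-26.8 104.6]]
scene arrow [431.3 305.3] [427 302  10   8  53] [[-13.5 -87.2]] [[-21.5 -87.9]]
scene red [436.4 269. ] [433 267   8   6  12] [[ 61.  -54.3]] [[ 51.7 -55.6]]
scene red [434.7 275.5] [428 269  15  13 109] [[ 46.  -59.3]] [[ 36.9 -60.6]]
scene green [395.5 283.1] [392 280   8   7  40] [[-19.2 -13.2]] [[-27.1 -15.2]]
top red [417.3 193.2] [412 189  13   8  47] [[ 41.  -58.5]] [[ 37.6 -54.5]]
[ 606.6 -207.7]
[ 505.8 -186.7]
[ 552.7 -196.4]
row az 11.7  d [-397.2  136.9   50. ]
cmd [470.1 189.4 180.   89.9] meas [469.7 189.2 179.8] [-180.     0.    89.9] F [-0.7  0.2 -0.7] w 63.8 0.0 t 7.75
```

View pics/crop3.png

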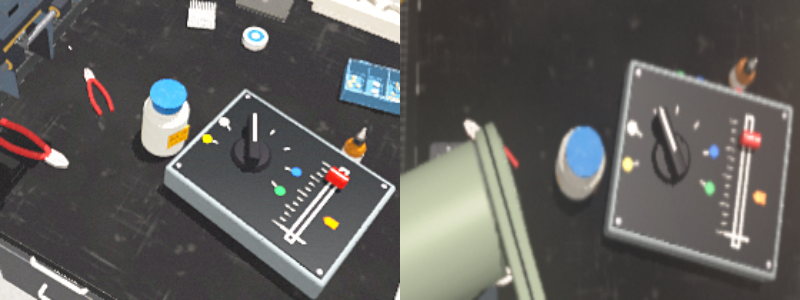

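The cutters lie flat on the bench at scene crop (35,145), and the bottles and panel are undisturbed. The fader cap is at scene crop (338,177), arrow at (331,223) and green at (280,190). Next is the fader.

Request:
{"fn": "carry_out", "kwargs": {"commands": [[0,0,12,-45,15,0,0.1],[0,0,12,-90,31,0,0.1],[0,0,12,-135,46,0,0.1],[0,0,12,-180,62,0,0.1],[0,0,12,-225,77,0,0.1],[0,0,12,-270,93,0,0.1],[0,0,12,-315,108,0,0.1],[0,0,12,-360,124,0,0.1],[0,0,12,-390,134,20,0.1],[0,0,12,-397,137,50,0.1],[0,0,12,-397,137,80,0.1],[0,0,12,-397,137,105,0.1],[0,0,12,-397,137,116,0.1],[0,0,12,-397,137,119,0.1],[0,0,12,-397,137,119,0.1],[0,0,12,-397,137,119,-1],[0,0,12,-397,137,119,-1],[0,0,12,-397,137,119,-1],[0,0,12,-397,137,119,-1],[0,0,12,-397,137,119,-1]], "force": 15}}

```text
time_s: 9.75
ee_pos: [606.8, -207.8, 61.3]
ee_rot: [180.0, 0.0, 77.9]
force: [-0.1, 0.6, 1.7]
gripper_width: 13.6
gripper_force: 15.0
```

```bash
python3 mv.py set 0 0 12 -397 137 119;  python3 mv.py 505.8 -186.7 61 77.9
```

```text
cmd [ 606.6 -207.8   61.    77.9] meas [ 606.8 -207.8   61.3] [180.    0.   77.9] F [-0.1  0.6  1.7] w 13.6 15.0 t 9.75
row az 0.0  d [  -0.5 -102.9   -0. ]
cmd [ 606.6 -207.8   61.    77.9] meas [ 606.8 -207.8   61.3] [180.    0.   77.9] F [-0.1  0.6  1.7] w 13.6 15.0 t 9.75
```

Request:
{"fn": "carry_out", "kwargs": {"commands": [[0,0,0,0,-10,0,-1],[0,0,0,0,-25,0,-1],[0,0,0,0,-40,0,-1],[0,0,0,0,-55,0,-1],[0,0,0,0,-70,0,-1],[0,0,0,0,-85,0,-1],[0,0,0,0,-95,0,-1],[0,0,0,-0.5,-100,0,-1],[0,0,0,-0.5,-101,0,-1],[0,0,0,-0.5,-102,0,-1],[0,0,0,-0.5,-102,0,-1]]}}

```text
time_s: 10.85
ee_pos: [507.3, -186.9, 61.3]
ee_rot: [180.0, -0.0, 77.9]
force: [0.1, 1.3, 5.5]
gripper_width: 14.1
gripper_force: 15.0
```

Request:
{"fn": "carry_out", "kwargs": {"commands": [[0,0,0,0,-0.5,0,-1],[0,0,0,0,-1,0,-1],[0,0,0,0,-1,0,-1]]}}

```text
time_s: 11.15
ee_pos: [506.6, -186.8, 61.3]
ee_rot: [179.9, -0.0, 77.9]
force: [2.1, 0.6, 4.6]
gripper_width: 14.0
gripper_force: 15.0
```

Request:
{"fn": "carry_out", "kwargs": {"commands": [[0,0,0,0,-0.5,0,-1],[0,0,0,0,-1,0,-1],[0,0,0,0,-1,0,-1]]}}

```text
time_s: 11.45
ee_pos: [506.6, -186.8, 61.3]
ee_rot: [179.8, -0.0, 77.9]
force: [5.6, 0.8, 3.3]
gripper_width: 13.9
gripper_force: 15.0
```

Request:
{"fn": "carry_out", "kwargs": {"commands": [[0,0,0,0,-1,0,-1],[0,0,0,0,-2,0,-1],[0,0,0,0,-2,0,-1],[0,0,0,0,-2,0,-1]]}}

```text
time_s: 11.85
ee_pos: [506.6, -186.8, 61.3]
ee_rot: [179.5, -0.0, 77.9]
force: [10.0, 0.3, -0.4]
gripper_width: 13.9
gripper_force: 15.0
```

Request:
{"fn": "carry_out", "kwargs": {"commands": [[0,0,0,0,0,0,-0.5],[0,0,0,0,2,0,-0.2],[0,0,0,0,2,0,-0.2],[0,0,0,0,2,-30,-0.2],[0,0,0,0,2,-65,-0.2],[0,0,0,0,2,-85,-0.2],[0,0,0,0,2,-85,-0.2]]}}

```text
time_s: 12.55
ee_pos: [505.5, -187.1, 148.2]
ee_rot: [179.8, 0.1, 77.9]
force: [0.7, -0.6, 0.0]
gripper_width: 36.7
gripper_force: 0.0
```

```bash
python3 mv.py set 0 0 0 -0.5 -102 0;python3 mv.py set 0 0 0 0 -2 -85 ; python3 mv.py 589 -93.6 146 204.2
python3 - <<'E'
from h import *
s=grab_frame('scene')
cv2.imwrite('pics/c4.png',cv2.resize(s[205:365,305:485,::-1],(720,600),interpolation=cv2.INTER_CUBIC)); np.save('pics/s3.npy',s)
E
```

```text
cmd [ 506.7 -186.9   61.    77.9] meas [ 505.5 -187.1  148.2] [1.798e+02 1.000e-01 7.790e+01] F [ 0.7 -0.6  0. ] w 36.7 0.0 t 12.55
cmd [ 504.8 -186.5  146.    77.9] meas [ 505.5 -187.1  148.2] [1.798e+02 1.000e-01 7.790e+01] F [ 0.7 -0.6  0. ] w 36.7 0.0 t 12.55
row az -126.3  d [108.5  62.9  -0. ]
cmd [ 504.8 -186.5  146.    77.9] meas [ 505.5 -187.1  148.2] [1.798e+02 1.000e-01 7.790e+01] F [ 0.7 -0.6  0. ] w 36.7 0.0 t 12.55
```

View pics/c4.png

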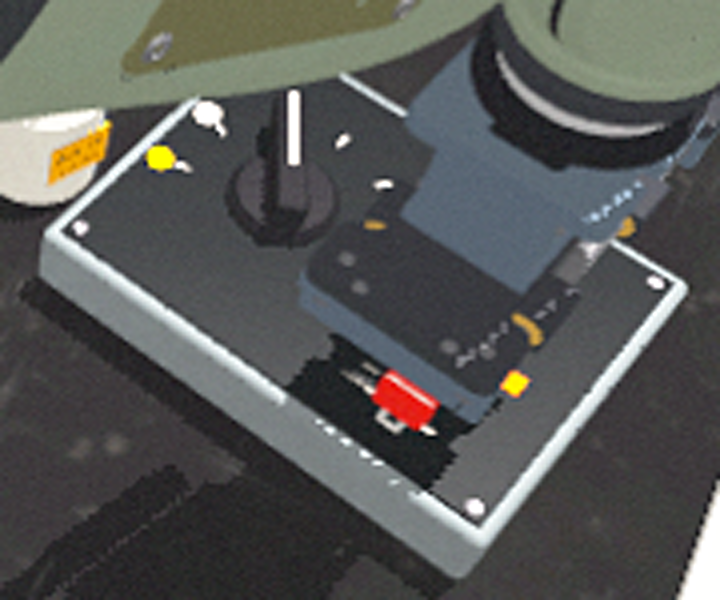

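The fader cap is at its near stop by the white end mark (crop 407,400). Now I'll move above the selector.

Request:
{"fn": "carry_out", "kwargs": {"commands": [[0,0,-126,45,25,0,-0.1],[0,0,-126,85,50,0,-0.1],[0,0,-126,108,63,0,-0.1],[0,0,-126,108,63,0,-0.1],[0,0,-126,108,63,0,-0.1],[0,0,-126,108,63,0,-0.1],[0,0,-126,108,63,0,-0.1],[0,0,-126,108,63,0,-0.1],[0,0,-126,108,63,0,-0.1],[0,0,-126,108,63,0,-0.1],[0,0,-126,108,63,0,-0.1],[0,0,-126,108,63,0,-0.1],[0,0,-126,108,63,0,-0.1],[0,0,-126,108,63,0,-0.1],[0,0,-126,108,63,0,-0.1],[0,0,-126,108,63,0,-0.1],[0,0,-126,108,63,0,-0.1],[0,0,-126,108,63,0,-0.1]]}}

```text
time_s: 14.4
ee_pos: [588.4, -94.0, 145.0]
ee_rot: [179.9, -0.1, -156.2]
force: [0.5, 0.2, -0.9]
gripper_width: 41.1
gripper_force: 0.0
```

```bash
python3 mv.py set 0 0 -126 108 63 0;python3 mv.py 589 -93.6 69 204.2
```

```text
cmd [589.  -94.1 146.  203.9] meas [588.4 -94.  145. ] [ 1.799e+02 -1.000e-01 -1.562e+02] F [ 0.5  0.2 -0.9] w 41.1 0.0 t 14.4
row az -0.3  d [-0.2  0.4 77. ]
cmd [589.  -94.1 146.  203.9] meas [588.4 -94.  145. ] [ 1.799e+02 -1.000e-01 -1.562e+02] F [ 0.5  0.2 -0.9] w 41.1 0.0 t 14.4
```

Request:
{"fn": "carry_out", "kwargs": {"commands": [[0,0,0,0,0.5,30,-0.1],[0,0,0,0,0.5,55,-0.1],[0,0,0,0,0.5,70,-0.1],[0,0,0,0,0.5,76,-0.1],[0,0,0,0,0.5,76,-0.1],[0,0,0,0,0.5,76,-1],[0,0,0,0,0.5,76,-1],[0,0,0,0,0.5,76,-1],[0,0,0,0,0.5,76,-1],[0,0,0,0,0.5,76,-1]], "force": 20}}

```text
time_s: 15.4
ee_pos: [588.7, -92.7, 70.8]
ee_rot: [179.9, 0.1, -156.1]
force: [-1.7, 4.9, 5.1]
gripper_width: 16.0
gripper_force: 20.0
```

Request:
{"fn": "carry_out", "kwargs": {"commands": [[0,0,4,0,0,0,-1],[0,0,12,0,0,0,-1],[0,0,20,0,0,0,-1],[0,0,28,0,0,0,-1],[0,0,36,0,0,0,-1],[0,0,44,0,0,0,-1],[0,0,52,0,0,0,-1],[0,0,60,0,0,0,-1],[0,0,68,0,0,0,-1],[0,0,76,0,0,0,-1],[0,0,84,0,0,0,-1],[0,0,92,0,0,0,-1],[0,0,100,0,0,0,-1],[0,0,108,0,0,0,-1],[0,0,116,0,0,0,-1],[0,0,124,0,0,0,-1],[0,0,132,0,0,0,-1],[0,0,139,0,0,0,-1],[0,0,144,0,0,0,-1],[0,0,144,0,0,0,-1]]}}

```text
time_s: 17.4
ee_pos: [590.5, -91.2, 70.8]
ee_rot: [179.9, -0.3, 59.8]
force: [1.8, 8.8, 3.3]
gripper_width: 16.0
gripper_force: 20.0
```

```bash
python3 mv.py set 0 0 0 0 0.5 76;python3 mv.py set 0 0 144 0 0 0
```

```text
cmd [588.8 -93.6  70.  203.9] meas [590.5 -91.2  70.8] [179.9  -0.3  59.8] F [1.8 8.8 3.3] w 16.0 20.0 t 17.4
cmd [588.8 -93.6  70.   59.9] meas [590.5 -91.2  70.8] [179.9  -0.3  59.8] F [1.8 8.8 3.3] w 16.0 20.0 t 17.4
```

Request:
{"fn": "carry_out", "kwargs": {"commands": [[0,0,0,0,0,0,-0.5],[0,0,0,0,0,0,-0.2],[0,0,0,0,0,0,-0.1],[0,0,0,0,0,-25,-0.1],[0,0,0,0,0,-60,-0.1],[0,0,0,0,0,-90,-0.1],[0,0,0,0,0,-110,-0.1],[0,0,0,-45,0,-110,-0.1],[0,0,0,-85,0,-110,-0.1],[0,0,0,-100,0,-110,-0.1],[0,0,0,-100,0,-110,-0.1]]}}

```text
time_s: 18.5
ee_pos: [537.7, -181.8, 179.9]
ee_rot: [-180.0, 0.0, 59.7]
force: [0.5, -0.8, 0.0]
gripper_width: 40.8
gripper_force: 0.0
```

```bash
python3 mv.py set 0 0 0 -100 0 -110; python3 mv.py 506.6 -186.9 140 78.2
python3 - <<'E'
from h import *
s=grab_frame('scene');t=grab_frame('top');np.save('pics/s4.npy',s)
o=np.hstack([cv2.resize(s[205:365,305:485,::-1],(400,356),interpolation=cv2.INTER_CUBIC),cv2.resize(t[150:262,322:450,::-1],(400,356),interpolation=cv2.INTER_CUBIC)])
cv2.imwrite('pics/c5.png',o)
E
```

```text
cmd [ 538.6 -180.2  180.    59.9] meas [ 537.7 -181.8  179.9] [-180.     0.    59.7] F [ 0.5 -0.8  0. ] w 40.8 0.0 t 18.5
row az -18.3  d [-21.9 -24.3  40. ]
cmd [ 538.6 -180.2  180.    59.9] meas [ 537.7 -181.8  179.9] [-180.     0.    59.7] F [ 0.5 -0.8  0. ] w 40.8 0.0 t 18.5
```

View pics/c5.png

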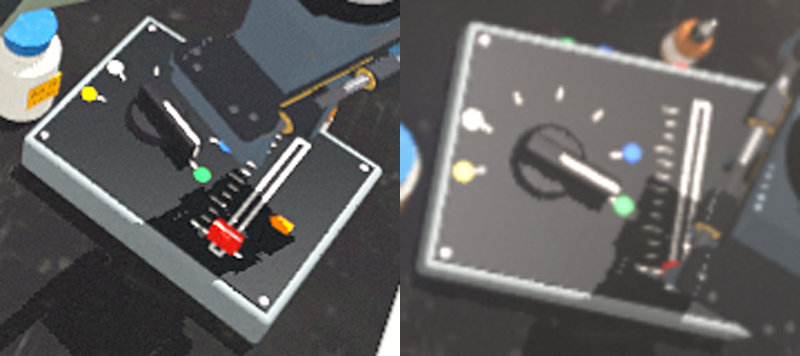

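The pointer is on the green spot (scene crop 203,175). The fader cap is still home at (227,235). Now I'll grip the cap again.

Request:
{"fn": "carry_out", "kwargs": {"commands": [[0,0,-18,-22,-24,0,-0.1],[0,0,-18,-22,-24,0,-0.1],[0,0,-18,-22,-24,0,-0.1],[0,0,-18,-22,-24,30,-0.1],[0,0,-18,-22,-24,65,-0.1],[0,0,-18,-22,-24,95,-0.1],[0,0,-18,-22,-24,113,-0.1],[0,0,-18,-22,-24,119,-0.1],[0,0,-18,-22,-24,119,-0.1],[0,0,-18,-22,-24,119,-1],[0,0,-18,-22,-24,119,-1],[0,0,-18,-22,-24,119,-1],[0,0,-18,-22,-24,119,-1],[0,0,-18,-22,-24,119,-1]], "force": 15}}

```text
time_s: 20.0
ee_pos: [507.1, -187.3, 61.7]
ee_rot: [179.9, 0.0, 77.9]
force: [-1.3, 0.1, 3.4]
gripper_width: 13.9
gripper_force: 15.0
```

```bash
python3 mv.py set 0 0 -18 -22 -24 119; python3 mv.py 553.4 -196.7 61 77.9
```

```text
cmd [ 506.9 -187.2   61.    77.9] meas [ 507.1 -187.3   61.7] [179.9   0.   77.9] F [-1.3  0.1  3.4] w 13.9 15.0 t 20.0
row az 0.0  d [ 0.4 47.5 -0. ]
cmd [ 506.9 -187.2   61.    77.9] meas [ 507.1 -187.3   61.7] [179.9   0.   77.9] F [-1.3  0.1  3.4] w 13.9 15.0 t 20.0
```

Request:
{"fn": "carry_out", "kwargs": {"commands": [[0,0,0,0,8,0,-1],[0,0,0,0,18,0,-1],[0,0,0,0.5,28,0,-1],[0,0,0,0.5,37,0,-1],[0,0,0,0.5,43,0,-1],[0,0,0,0.5,46,0,-1],[0,0,0,0.5,47.5,0,-1],[0,0,0,0.5,47.5,0,-1],[0,0,0,0.5,47.5,0,-1]]}}

```text
time_s: 20.9
ee_pos: [554.0, -197.1, 61.7]
ee_rot: [179.9, 0.0, 77.9]
force: [-1.1, -0.7, 4.0]
gripper_width: 13.9
gripper_force: 15.0
```

Request:
{"fn": "carry_out", "kwargs": {"commands": [[0,0,0,0,0,0,-0.6],[0,0,0,0,0,0,-0.3],[0,0,0,0,0,0,-0.2],[0,0,0,0,0,-30,-0.2],[0,0,0,0,0,-70,-0.2],[0,0,0,0,0,-110,-0.2],[0,0,0,40,0,-130,-0.2],[0,0,0,85,0,-140,-0.2],[0,0,0,130,0,-140,-0.2],[0,0,0,175,0,-140,-0.2],[0,0,0,220,0,-140,-0.2],[0,0,0,265,0,-140,-0.2],[0,0,0,300,0,-140,-0.2],[0,0,0,300,0,-140,-0.2]]}}

```text
time_s: 22.3
ee_pos: [616.6, 101.1, 200.2]
ee_rot: [-180.0, -0.1, 78.2]
force: [-0.4, -1.2, 0.1]
gripper_width: 36.5
gripper_force: 0.0
```

```bash
python3 mv.py set 0 0 0 0.5 47.5 0; python3 mv.py set 0 0 0 300 0 -140
python3 - <<'E'
from h import *
np.set_printoptions(precision=1,suppress=True)
s=grab_frame('scene');t=grab_frame('top')
B=np.load('box.npz');R,o=B['R'],B['o'];L=lambda Q:(np.array(Q)[:,:2]-o)@R
for n,im in(('scene',s),('top',t)):
    h=cv2.cvtColor(im,cv2.COLOR_RGB2HSV)
    for c,lo,hi,sa in(('arrow',11,34,100),('red',0,10,110),('green',45,85,100)):
        m=cv2.inRange(h,(lo,sa,90),(hi,255,255))
        k,_,st,ce=cv2.connectedComponentsWithStats(m)
        for i in range(1,k):
            q=L(plane(n,[ce[i]],55))[0]
            if st[i,4]>=8 and abs(q[0])<100 and abs(q[1])<130: print(n,c,ce[i],st[i],q,L(plane(n,[ce[i]],68)))
cv2.imwrite('pics/c6.png',np.hstack([cv2.resize(s[140:360,200:480,::-1],(420,330),interpolation=cv2.INTER_CUBIC),cv2.resize(t[165:262,342:450,::-1],(367,330),interpolation=cv2.INTER_CUBIC)]))
E
```

```text
cmd [ 553.4 -196.6   61.    77.9] meas [616.6 101.1 200.2] [-1.80e+02 -1.00e-01  7.82e+01] F [-0.4 -1.2  0.1] w 36.5 0.0 t 22.3
cmd [616.2  96.7 201.   77.9] meas [616.6 101.1 200.2] [-1.80e+02 -1.00e-01  7.82e+01] F [-0.4 -1.2  0.1] w 36.5 0.0 t 22.3
scene arrow [344.6 246.8] [341 244   8   7  42] [-18.8 108.5] [[-26.7 104.3]]
scene arrow [431.3 305.5] [427 302  10   9  56] [-13.8 -87.5] [[-21.8 -88.2]]
scene red [420.1 293.6] [412 285  18  17 144] [ -6.6 -59.3] [[-14.8 -60.6]]
scene green [395.6 283.1] [392 280   8   7  47] [-19.  -13.1] [[-26.9 -15.2]]
top arrow [424.7 218.4] [421 216   8   6  29] [-14.5 -84.8] [[-17.1 -80.4]]
top red [413.9 215.9] [409 211  13   9  52] [-13.9 -58.7] [[-16.5 -54.7]]
top red [418.9 212.8] [417 212   5   3   9] [ -4.2 -69.3] [[ -6.9 -65.1]]
```

View pics/c6.png

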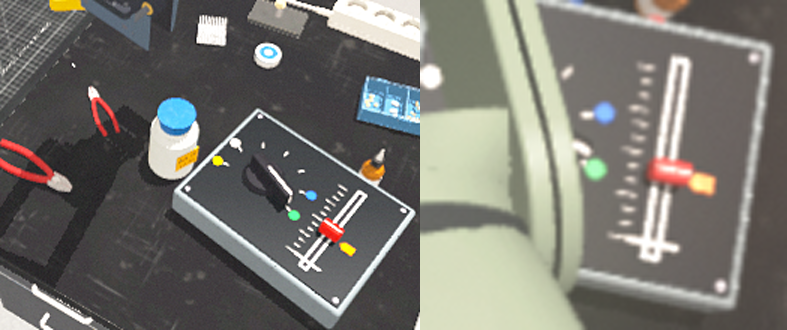

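The cap is level with the arrow (top crop: cap 670,173, arrow 703,183, in line with the box's tilt). By the numbers the cap is at box x ≈ −14.0 and the arrow at about −14.2. The pointer is on green, the cutters lie flat on the bench and the bottles are unmoved, so I'm handing in.

```bash
python3 -c "
from workcell import workorder
print(workorder.job_done())"
```

```text
the job is handed in; nothing more can be done
None
```

I handed the job in at about 22 s: cutters laid flat on the bench, fader taken home, selector turned to green, then fader set level with the arrow to within about 1 mm; the verdict was not shown.

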